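Re-index the swivel rest and load a sleeve

TASK

Bring the swivel rest round to its other station: pull the slanted plunger out by its T-handle and twist it so that it stays out by itself, let go, swing the arm round counter-clockwise (seen from above), and relock it by twisting the T-handle back so that the pin is fully home in the second slot of the disc, the one in the brass segment. With the rest locked there, lay the steel sleeve lengthwise and centred in the arm's V-saddle and let go. Leave the spool, the screwdriver and the jar where they are.

Things in the scene. Friction and masses are not known exactly. Their poses are not given: they have to be found in the camera images.
- knob_grip (a point): Centre of the black T-handle of the spring plunger, on the near side of the grey swivel rest: a bar 44 mm long (its x), 12 mm thick (its y), 22 mm high (its z). Its z axis is the plunger's axis, up and out, slanted 28 degrees from vertical towards the robot's side; pulling moves the handle along +z, twisting turns it about z. Below it a 12 mm stem, free for 20 mm at home.
- collar_top (a point): Centre of the top of the 34 mm square collar under the T-handle, 32 mm down the plunger's axis from the handle's centre at home; fixed. Its slot runs in line with the bar. A cross pin on the stem lies in the slot, so the handle turns only when pulled out 14 mm or more; twisted 0.35 rad or more and let go it stays out, the cross pin on the collar; twisted back to 0 it springs in.
- plunger (a joint): How far the plunger is pulled out, m: 0 with its pin fully home in a slot (as at the start), about 0.010 with the tip riding on the disc, about 0.014 parked, 0.018 at the end of its travel. A spring draws it in, 5 N at 0 to 11 N at 0.018.
- knob (a joint): Twist of the T-handle about its z axis, rad, positive counter-clockwise seen from the handle's outer end: 0 at the start (bar in line with the collar's slot), stop at 1.15.
- swivel (a joint): Turn of the disc with its arm about the rest's vertical axis, rad, positive counter-clockwise seen from above: 0 at the start, locked in the first slot; stops at -0.15 and 1.3. Turning it takes 0.12 N m, up to 0.5 with the pin riding on the disc. The second slot's place is in disc_top.
- disc_top (a point): Top of the disc on its axis, 50 mm above the bench. The rim has two radial slots 11 mm wide for the 8 mm pin, which meets the rim 58 to 63 mm from the axis. The second slot is in a brass segment that was clamped by hand anywhere from 0.71 to 1.03 rad of turn (not measured; it stays put). A pin riding on the disc drops in by itself when the slot comes under it.
- fixture: The grey swivel rest, screwed to the bench. Origin on the bench, on the vertical swivel axis; its x axis points from the plunger's side to the swivel axis and on. Base 160 mm across, disc 152 to 158 mm across, hub to 66 mm up.
- saddle (a point): Where the middle of the sleeve lies when it rests in the arm's V-saddle: 120 mm up, 100 mm from the swivel axis. Its x points outward along the arm, as the sleeve must lie. Aluminium saddle block 30 mm long (x), 28 mm wide (y), lips 13 mm below this point, foot 57 mm below, on the arm, a bar 24 mm wide. The block may be pushed or straddled to swing the arm.
- sleeve_mid (a point): Middle of the loose plain steel sleeve, 36 mm in diameter, 110 mm long (its x), 0.2 to 0.4 kg. It lies level, 52 mm above the bench, on a wooden stand.
- stand: Fixed wooden stand under the sleeve: foot 110 x 60 x 12 mm and two V-notches, 14 mm thick (x), 28 mm wide, 40 mm either side of the middle, lips 13 mm below the sleeve's axis. Origin on the bench under its middle; x along the sleeve.
- spool: Bystander: small aluminium wire spool, 64 mm across and 46 mm high, standing; origin under its centre.
- screwdriver: Bystander: screwdriver with a wooden handle, lying on the bench; origin under its middle.
- jar: Bystander: jar, 60 mm across and 75 mm high, standing; origin under its centre.
Not all that is in view belongs to the job. What is meant by the fixture is not pink, and is the larger of those in its own colour. Of the things that look like the part that bears sleeve_mid, the larger one is meant.

How it is judged:
By the outcome, as a careful person would: the job done as asked, in the order asked, and still so for the second after the job is handed in, with the robot touching nothing.
It also fails if it takes over 72 s, if anything falls off the work surface, if the arm or the gripper's body presses on something with over 40 N, if the wrist force passes 120 N, or if a joint passes its speed limit or range.

ROBOT

A 6-joint arm with a two-finger parallel gripper is mounted at the origin on the work surface. World frame = base frame: x ahead of the robot, y to its left, z up, the work surface at z = 0. Lengths are in m, angles in rad, forces in N, time in s.
With the tool pointing down it reaches from about 0.25 to 0.775 m from the base axis. Payload 4 kg.
Tool frame: the origin (TCP) lies at the centre of the arm's flange, where the gripper is bolted on; the fingertips stand 199 mm ahead of it and the grasp point (between the pads) lies 180 mm ahead of it; z points along the fingers, y is the line along which they close (so a half turn about z gives the same grasp; the last joint's range is limited). The gripper opens to 94 mm and grips with 3 to 60 N. Pads are 16 mm wide; open, the fingers measure 119 mm over their backs; the gripper's body (75 mm by 177 mm) begins 78 mm behind the grasp point.
Start: joints at [-1.403, 0.087, 1.371, -0, 1.684, -0.103], TCP at [0.147, -0.53, 0.405] pointing down, gripper open.
Joint ranges: [-3.1, 3.1], [-0.76, 2.03], [0.27, 2.55], [-1.08, 4.22], [0.17, 2.65], [-2.57, 2.57]. Speed limits (rad/s): [2.79, 2.79, 3.14, 3.14, 3.14, 3.14].

INTERFACE

Orientations are given as [roll, pitch, yaw] about the fixed x, y, z axes, in that order (R = Rz(yaw) Ry(pitch) Rx(roll)).
In Python, from bench import robot, eyes, models gives the robot as it stands.
- The arm moves only by the tool step_arm, never from a script. Its argument "commands" is a list that holds one entry, the list of rows, each a list of 7 numbers: the shift along the tool's x, y, z in mm, then the turn, a rotation vector about the tool's x, y, z in rad, then the finger opening in mm, from 0 to 94. In form: [[[tx, ty, tz, wx, wy, wz, gripper], ...]]. A call has 1 to 20 rows; each row shifts and turns the commanded pose from where the row before left it, along the tool's axes as they then stand; what a row does not reach is not made up. A row lasts 1/8 s, in which the tool goes at most 62.5 mm and 10.7 degrees, less where a joint would pass 70% of its speed; a pose out of reach is approached as far as the arm can. A call is refused whole if a number of a shift passes 62.5 or a number of a turn 0.188, either way. A call with a gripper value outside its range is refused whole. The fingers move at their own pace and stop on an object; the grip force is fixed at half the most. Time passes only in rows, so rows that do not move let the fingers close. It gives the time, the measured TCP pose, the force, the opening and the grip force at its end, in the units of the state.
- robot.get_obs(): the state, without advancing time (a new reading comes with each control period).
- eyes.snapshot(name): name is "scene" or "top" or "wrist"; returns a dict with "color" (420x560x3 uint8, red, green, blue), "camera_matrix" (3x3 intrinsics, pixels), "eye" and "rotation" of the camera in the world; the wrist camera has in their place "tool_from_camera" (4x4, takes a point from camera to tool coordinates, whose origin is the TCP and whose axes are the flange's). Camera axes: x right, y up, looking along -z (the intrinsics and any distortion apply to the point x, -y, -z); pixel columns grow to the right and rows downward; lengths in m; the calibration is good to about 2 mm. A picture is of the moment at which its call begins: read the wrist's pose just before it. There is no depth.
- robot.close_job(): hands the job in; it is judged then, once.
Trained networks look in a picture, given as the dict that the camera call returned (one of the last four; its "shot" number tells which), for a name from the list of things; names that differ only in an ending like _2 or _b are one class to them, and where a whole thing is asked for, a point or a joint stands for the part that bears it (a point fixed in the world has none). Each returns a list of dicts, best first, with "confidence" (0 to 1); they miss things now and then, are a little off and sometimes report something else, mostly with a low value. They report only what shows in the picture. A call takes as long as a camera call. They do not tell look-alikes from the thing itself.
- models.masks_of(picture, query): "mask" (420x560 bool, what is visible of it) and "xy" ([column, row] in pixels, amid what is visible of it).
- models.tip_of(picture, query): "xy" ([column, row] in pixels: a listed point, or the origin of a listed thing).
The state is a dict: "time": time; "joint_positions": joint angles; "qvel": joint speeds; "joint_torque": joint torques, N m; "tool_pos": TCP position; "ee_rot": TCP orientation; "wrist_force": force on the tool from outside, world axes, zero at the start; "wrist_torque": the same for the moment, N m; "width": finger opening in m; "finger_force": force on a finger pad.
Only numpy, scipy, OpenCV 4.12 (cv2) and the standard library are available. Lean on these libraries where they do the work, as an engineer would, in place of code of your own. Each camera call takes 0.05 s, during which the arm holds its last target. There are 200 camera calls.

## Working session

There is one attempt and no reset: what is moved stays moved. The work goes in short steps, Python scripts to look and compute and a tool call to move; the robot and the scene stay as the last step left them, time stands still between calls to the robot, and variables do not carry over. Pictures are saved under pics/ and viewed, at most 10 in all, crops included, and the job is handed in when it is done.

Besides the shell and the picture viewer there is one more tool, called after "Call:" as name(argument=value, ...) on one line, values as JSON. step_arm: Moves the arm, as the interface text tells. Its arguments: {"type":"object","properties":{"commands":{"type":"array"}},"required":["commands"]}

```bash
mkdir -p pics; cat > h.py <<'E'
import numpy as np, cv2
from bench import robot, eyes, models
from scipy.spatial.transform import Rotation as R
def save(p,n): cv2.imwrite('pics/'+n+'.png',p['color'][:,:,::-1])
def cam(p,obs=None):
    K=np.array(p['camera_matrix'])
    if 'eye' in p: return K,np.array(p['eye']),np.array(p['rotation'])
    T=np.eye(4);T[:3,3]=obs['tool_pos'];T[:3,:3]=R.from_euler('xyz',obs['ee_rot']).as_matrix()
    M=T@np.array(p['tool_from_camera']);return K,M[:3,3],M[:3,:3]
def ray(c,xy):
    K,e,r=c;d=np.linalg.inv(K)@[xy[0],xy[1],1];d=r@(d*[1,-1,-1]);return e,d/np.linalg.norm(d)
def atz(c,xy,z):
    e,d=ray(c,xy);return e+d*(z-e[2])/d[2]
def tri(L):
    A=np.zeros((3,3));b=np.zeros(3)
    for e,d in L:
        P=np.eye(3)-np.outer(d,d);A+=P;b+=P@e
    return np.linalg.solve(A,b)
def proj(c,P):
    K,e,r=c;q=r.T@(np.array(P)-e);q=K@(q*[1,-1,-1]);return q[:2]/q[2]
E
cat > a.py <<'E'
from h import *
np.set_printoptions(precision=3,suppress=True)
o=robot.get_obs();print(o['tool_pos'],o['ee_rot'],o['width'])
ims=[]
for n in ['scene','top']:
    p=eyes.snapshot(n);save(p,n);ims.append(p['color']);c=cam(p);print(n,[k for k in p],c[1])
    for q in ['knob_grip','collar_top','disc_top','fixture','saddle','sleeve_mid','stand','spool','screwdriver','jar']:
        z={'knob_grip':.1,'collar_top':.07,'disc_top':.05,'saddle':.12,'sleeve_mid':.052}.get(q,0)
        print(q,[(np.round(t['xy']).tolist(),round(t['confidence'],2),atz(c,t['xy'],z)[:2].round(3).tolist()) for t in models.tip_of(p,q)[:4]])
E
python3 a.py
```

```text
[ 0.147 -0.53   0.404] [-3.139 -0.     0.271] 0.09402919890104301
scene ['color', 'camera_matrix', 'eye', 'rotation', 'shot'] [0.884 0.441 0.894]Traceback (most recent call last):
  File "a.py", line 9, in <module>
    print(q,[(np.round(t['xy']).tolist(),round(t['confidence'],2),atz(c,t['xy'],z)[:2].round(3).tolist()) for t in models.tip_of(p,q)[:4]])
                                                                  ~~~^^^^^^^^^^^^^
  File "h.py", line 13, in atz
    e,d=ray(c,xy);return e+d*(z-e[2])/d[2]
                                      ~^^^
IndexError: invalid index to scalar variable.
```

```bash
python3 -c "
from h import *
p=eyes.snapshot('scene');print(p['rotation'],p['eye'],p['camera_matrix'])"
sed -i "s/np.array(p\['rotation'\])$/RR(p['rotation'])/; s/^def cam/def RR(x):\n    x=np.array(x);return x if x.shape==(3,3) else R.from_euler('xyz',x).as_matrix()\ndef cam/" h.py; python3 a.py
```

```text
[0.58979544 0.01223229 2.54823422] [0.88432544 0.440856   0.89358146] [[405.16124612   0.         282.92939621]
 [  0.         405.16124612 209.7626327 ]
 [  0.           0.           1.        ]]
[ 0.147 -0.53   0.404] [-3.14  -0.     0.271] 0.09377785340129523
scene ['color', 'camera_matrix', 'eye', 'rotation', 'shot'] [0.884 0.441 0.894]
knob_grip [([460.0, 192.0], 0.78, [0.216, 0.195]), ([320.0, 186.0], 0.66, [0.481, -0.012]), ([218.0, 243.0], 0.58, [0.765, -0.013])]
collar_top [([211.0, 246.0], 0.81, [0.777, -0.033]), ([319.0, 190.0], 0.67, [0.476, -0.019]), ([449.0, 200.0], 0.66, [0.23, 0.186])]
disc_top [([187.0, 257.0], 0.79, [0.835, -0.049]), ([412.0, 216.0], 0.61, [0.325, 0.163]), ([265.0, 166.0], 0.61, [0.538, -0.179]), ([289.0, 211.0], 0.58, [0.568, -0.022])]
fixture [([412.0, 229.0], 0.9, [0.32, 0.176]), ([285.0, 223.0], 0.73, [0.577, -0.024]), ([192.0, 268.0], 0.62, [0.835, -0.046])]
saddle [([262.0, 167.0], 0.86, [0.574, -0.13]), ([178.0, 221.0], 0.72, [0.816, -0.102])]
sleeve_mid [([350.0, 257.0], 0.74, [0.523, 0.165]), ([377.0, 289.0], 0.68, [0.526, 0.26])]
stand [([
[... 704 characters left out ...]
.0, 209.0], 0.59, [0.56, -0.027])]
fixture [([269.0, 205.0], 0.86, [0.572, -0.024]), ([198.0, 288.0], 0.81, [0.327, 0.181]), ([279.0, 119.0], 0.68, [0.83, -0.053])]
saddle [([309.0, 205.0], 0.93, [0.566, -0.133]), ([232.0, 295.0], 0.85, [0.327, 0.071]), ([303.0, 116.0], 0.6, [0.807, -0.116])]
sleeve_mid [([210.0, 228.0], 0.58, [0.504, 0.14]), ([270.0, 208.0], 0.47, [0.562, -0.028])]
stand [([174.0, 221.0], 0.87, [0.523, 0.254])]
spool [([373.0, 270.0], 0.98, [0.383, -0.33]), ([261.0, 234.0], 0.35, [0.488, -0.002])]
screwdriver [([309.0, 206.0], 0.7, [0.571, -0.143]), ([392.0, 211.0], 0.57, [0.557, -0.389])]
jar [([271.0, 207.0], 0.75, [0.567, -0.031]), ([151.0, 154.0], 0.67, [0.722, 0.327])]
```

View pics/scene.png

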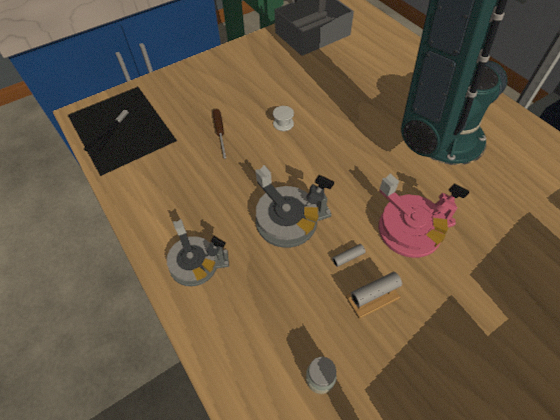

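View pics/top.png

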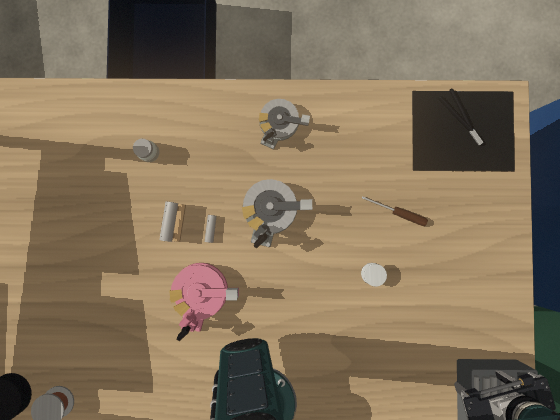

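```bash
cat > b.py <<'E'
from h import *
np.set_printoptions(precision=3,suppress=True)
s=eyes.snapshot('scene');t=eyes.snapshot('top');cs,ct=cam(s),cam(t)
def near(p,q,xy):
    L=[d['xy'] for d in models.tip_of(p,q)];L=[np.array(x) for x in L if np.hypot(*(np.array(x)-xy))<30]
    return min(L,key=lambda x:np.hypot(*(x-xy))) if L else None
for q,a,b in [('knob_grip',(322,184),(260,237)),('collar_top',(319,190),(260,235)),('disc_top',(289,211),(270,208)),('fixture',(285,223),(270,206)),('saddle',(262,167),(307,205)),('sleeve_mid',(377,289),(170,222)),('stand',(378,299),(174,221))]:
    x,y=near(s,q,a),near(t,q,b)
    print(q,x,y,tri([ray(cs,x),ray(ct,y)]) if x is not None and y is not None else '')
m=[d for d in models.masks_of(t,'sleeve_mid')]
for d in m:
    ys,xs=np.nonzero(d['mask']);print(d['xy'],d['confidence'],cv2.minAreaRect(np.c_[xs,ys].astype(np.float32)))
w=eyes.snapshot('wrist');print(np.array(w['tool_from_camera']),w['camera_matrix'][0])
a=cv2.resize(s['color'][140:340,230:430],(400,400),interpolation=3);b=cv2.resize(t['color'][90:290,140:340],(400,400),interpolation=3)
cv2.imwrite('pics/crop.png',np.hstack([a,b])[:,:,::-1])
E
python3 b.py
```

```text
knob_grip [322.1 180.1] [258.7 241.5] [ 0.475 -0.004  0.127]
collar_top [316. 191.] [256.3 233.1] [0.497 0.003 0.108]
disc_top [286.6 212.8] [266.2 208.4] [ 0.566 -0.021  0.041]
fixture [285.7 222.9] [267.7 206.3] [ 0.572 -0.023 -0.004]
saddle [263.8 167.3] [306.7 206.4] [ 0.566 -0.129  0.113]
sleeve_mid [372.4 288.9] [171.2 221.2] [0.524 0.252 0.038]
stand [374.1 296.4] [174.7 226.3] [ 0.51   0.256 -0.02 ]
[168.5, 222.6] 0.94 ((168.19798278808594, 221.21142578125), (12.975970268249512, 39.159629821777344), 10.007980346679688)
[208.4, 227.7] 0.55 ((210.0603485107422, 228.47415161132812), (9.336801528930664, 27.247018814086914), 3.3664605617523193)
[[ 0.001  0.971  0.238  0.07 ]
 [ 1.    -0.001 -0.    -0.   ]
 [-0.     0.238 -0.971  0.019]
 [ 0.     0.     0.     1.   ]] [292.014   0.    281.38 ]
```

View pics/crop.png

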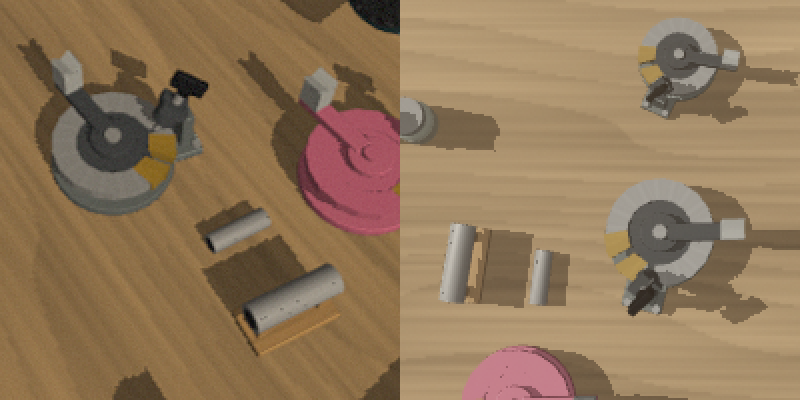

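Call:
step_arm(commands=[[[0,0,0,0,0,0.135,94],[0,0,0,0,0,0.136,94],[25,-36,0,0,0,0,94],[25,-36,0,0,0,0,94],[25,-36,0,0,0,0,94],[25,-36,0,0,0,0,94],[25,-36,0,0,0,0,94],[25,-36,0,0,0,0,94],[25,-36,0,0,0,0,94],[25,-36,0,0,0,0,94],[25,-36,0,0,0,0,94],[25,-36,0,0,0,0,94],[25,-36,0,0,0,0,94],[25,-36,0,0,0,0,94],[25,-36,0,0,0,0,94],[25,-36,0,0,0,0,94],[0,0,0,0,0,0,94]]])

```text
time: 4.28
tool_pos: [0.4981, -0.024, 0.4043]
ee_rot: [-3.141, 0.001, 0.004]
wrist_force: [-0.1, -0.5, -0.3]
width: 0.094
finger_force: 0.0
```

```bash
cat > c.py <<'E'
from h import *
import sys
np.set_printoptions(precision=3,suppress=True)
o=robot.get_obs();p=eyes.snapshot('wrist');c=cam(p,o);print(o['tool_pos'],o['ee_rot'])
np.save('pics/'+sys.argv[1]+'.npy',np.array([*c[1],*c[2].ravel(),*c[0].ravel()]))
cv2.imwrite('pics/'+sys.argv[1]+'.png',p['color'][:,:,::-1])
for q,z in [('knob_grip',.127),('collar_top',.1),('disc_top',.05),('fixture',0),('saddle',.12)]:
    print(q,[(np.round(t['xy'],1).tolist(),round(t['confidence'],2),atz(c,t['xy'],z).round(3)[:2].tolist()) for t in models.tip_of(p,q)[:3]])
E
python3 c.py w1
```

```text
[ 0.498 -0.024  0.404] [-3.141  0.001  0.004]
knob_grip [([261.3, 242.8], 0.84, [0.474, -0.005])]
collar_top [([265.0, 217.2], 0.96, [0.491, -0.007])]
disc_top [([285.2, 137.6], 0.91, [0.57, -0.027])]
fixture [([284.9, 134.7], 0.57, [0.573, -0.027])]
saddle [([192.9, 367.1], 0.81, [0.329, 0.071]), ([398.6, 135.6], 0.61, [0.571, -0.126])]
```

View pics/w1.png

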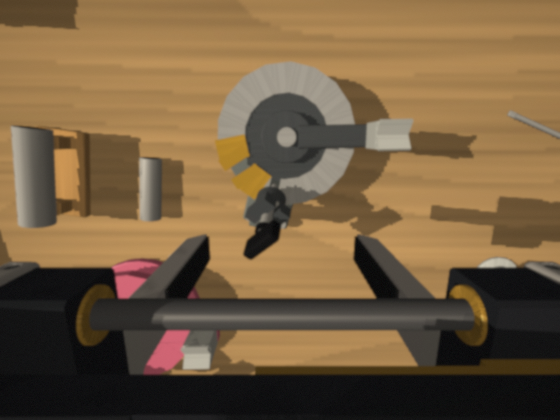

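```bash
cat > d.py <<'E'
from h import *
from scipy.optimize import minimize
np.set_printoptions(precision=3,suppress=True)
ax=np.array([.570,-.027])
V=[]
for n,xy in [('wrist',(262,240)),('scene',(322,184))]:
    o=robot.get_obs();p=eyes.snapshot(n);c=cam(p,o)
    L=[d for d in models.masks_of(p,'knob_grip') if np.hypot(*(np.array(d['xy'])-xy))<25]
    if L:
        d=L[0];ys,xs=np.nonzero(d['mask']);print(n,d['xy'],d['confidence'],cv2.minAreaRect(np.c_[xs,ys].astype(np.float32)),d['mask'].sum());V.append((c,d['mask']))
    if n=='wrist':
        W=p;cw=c;cv2.imwrite('pics/kw.png',cv2.resize(p['color'][120:270,200:340],(700,750))[:,:,::-1])
def box(v):
    P=v[:3];phi=np.arctan2(ax[1]-P[1],ax[0]-P[0]);s,k=np.sin(np.radians(28)),np.cos(np.radians(28))
    z=np.array([-s*np.cos(phi),-s*np.sin(phi),k]);h=np.array([-np.sin(phi),np.cos(phi),0]);g=np.cross(h,z)  # h horizontal, g
    x=np.cos(v[3])*h+np.sin(v[3])*g;y=np.cross(z,x)
    return np.array([P+a*.022*x+b*.006*y+e*.011*z for a in(-1,1) for b in(-1,1) for e in(-1,1)]),x,z,phi
def cost(v):
    B=box(v)[0];C=0
    for c,m in V:
        q=np.array([proj(c,b) for b in B],np.float32);I=np.zeros(m.shape,np.uint8)
        cv2.fillConvexPoly(I,(cv2.convexHull(q)*16).round().astype(np.int32),1,shift=4);I=I>0
        C+=1-(I&m).sum()/(I|m).sum()
    return C
r=min((minimize(cost,[.474,-.004,.125,a],method='Nelder-Mead',options=dict(initial_simplex=np.array([.474,-.004,.125,a])+np.vstack([np.zeros(4),np.diag([.008,.008,.008,.3])]))) for a in np.arange(0,3.1,.4)),key=lambda r:r.fun)
B,x,z,phi=box(r.x);print('knob',r.x,r.fun,'bar x',x,'axis',z,'phi',phi)
hsv=cv2.cvtColor(W['color'],cv2.COLOR_RGB2HSV)
for rad in (.060,.064,.068,.072):
    s=''
    for th in np.arange(1.6,3.3,.02):
        px=proj(cw,[ax[0]+rad*np.cos(th),ax[1]+rad*np.sin(th),.05]);h=hsv[int(round(px[1])),int(round(px[0]))]
        s+='B' if h[1]>140 and h[2]>110 else '.'
    i=[k for k,ch in enumerate(s) if ch=='B'];print(rad,s)
E
python3 d.py
```

```text
wrist [261.1, 237.3] 0.8 ((262.76470947265625, 231.05882263183594), (25.724788665771484, 63.11147689819336), 30.963754653930664) 999
scene [319.6, 179.4] 0.77 ((323.58233642578125, 181.37060546875), (14.85973834991455, 16.59518051147461), 77.47119140625) 181
knob [ 0.477 -0.004  0.12   1.957] 0.47050530651037537 bar x [ 0.705 -0.561  0.435] axis [-0.456  0.112  0.883] phi -0.2406771790135863
0.06 BBBBBBBBBBBBBBBBBBBBBB..........BBBBBBBBBBBBBBBBBBBBBBBB.............................
0.064 BBBBBBBBBBBBBBBBBBBBBBB.........BBBBBBBBBBBBBBBBBBBBBBB..............................
0.068 BBBBBBBBBBBBBBBBBBBBBBB.........BBBBBBBBBBBBBBBBBBBBBB...............................
0.072 .BBBBBBBBBBBBBBBBBBBBBBB.......BBBBBBBBBBBBBBBBBBBBBBB...............................
```

View pics/kw.png

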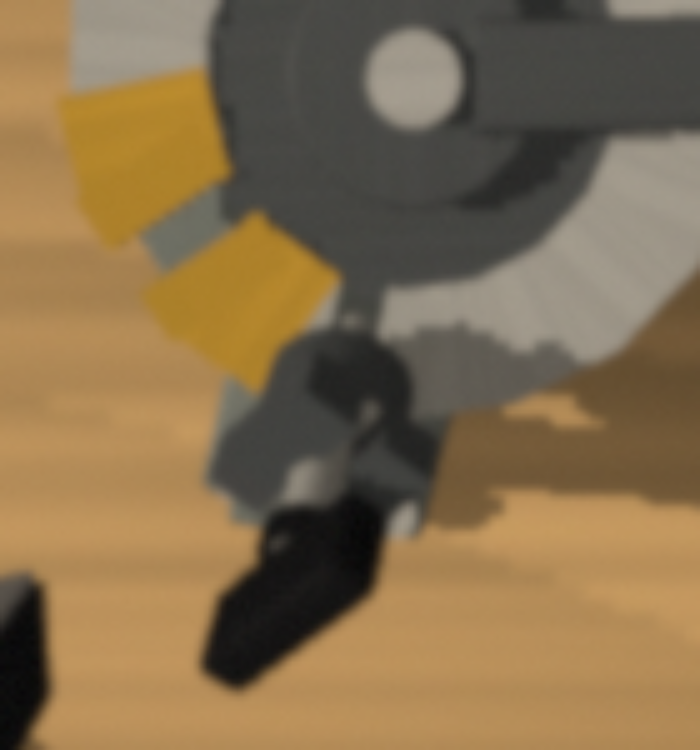

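```bash
cat >> h.py <<'E'
def pose(o=None):
    o=o or robot.get_obs();return np.array(o['tool_pos']),R.from_euler('xyz',o['ee_rot']).as_matrix()
def plan(Pt,Rt,o=None):
    P,R0=pose(o);print('trans(mm, current axes)',(R0.T@(np.array(Pt)-P)*1000).round(1),'rot',R.from_matrix(R0.T@Rt).as_rotvec().round(4),'trans in target axes',(Rt.T@(np.array(Pt)-P)*1000).round(1))
def frame(z,x):
    z=z/np.linalg.norm(z);x=x-z*(x@z);x/=np.linalg.norm(x);return np.c_[x,np.cross(z,x),z]
E
python3 - <<'E'
from h import *
c=np.load('pics/w1.npy');c=(c[12:].reshape(3,3),c[:3],c[3:12].reshape(3,3))
a=atz(c,(272.2,180.4),.05);d=a[:2]-[.57,-.027];print('slot1',a,np.hypot(*d),np.arctan2(d[1],d[0]))
ax=np.array([-.456,.112,.883]);K=np.array([.477,-.004,.12])
plan(K+.32*ax,frame(-ax,np.array([.705,-.561,.435])));print(robot.get_obs()['joint_positions'])
E
```

```text
slot1 [ 0.52164649 -0.01262316  0.05      ] 0.05044556496104019 2.852589248192076
trans(mm, current axes) [-166.   -58.2    2.2] rot [0.0365 0.4949 0.6128] trans in target axes [-150.6   42.6  -80.2]
[-1.67461110e-01 -2.99387228e-02  1.49058171e+00 -1.67394023e-04
  1.68058680e+00  1.40470471e+00]
```

Call:
step_arm(commands=[[[-41,-14.5,0,0,0,0,94],[-42,-14.5,0,0,0,0,94],[-42,-14.5,0,0,0,0,94],[-41,-14.5,0,0,0,0,94],[0,0,0,0.007,0.099,0.123,94],[0,0,0,0.007,0.099,0.123,94],[0,0,0,0.007,0.099,0.123,94],[0,0,0,0.007,0.099,0.122,94],[0,0,0,0.007,0.099,0.122,94],[0,0,0,0,0,0,94],[0,0,0,0,0,0,94]]])

```text
time: 6.15
tool_pos: [0.3311, 0.0319, 0.4047]
ee_rot: [-2.947, -0.449, -0.669]
wrist_force: [-0.4, 0.5, -0.2]
width: 0.0939
finger_force: 0.0
```

```bash
python3 c.py w2; python3 -c "
import cv2;i=cv2.imread('pics/w2.png');cv2.imwrite('pics/w2c.png',cv2.resize(i[80:330,130:430],(780,600)) )"
```

```text
[0.331 0.032 0.405] [-2.947 -0.449 -0.669]
knob_grip [([285.6, 209.5], 0.84, [0.471, -0.005]), ([187.9, 43.0], 0.58, [0.724, -0.022])]
collar_top [([279.5, 201.2], 0.96, [0.491, -0.004]), ([282.6, 212.2], 0.68, [0.478, -0.0]), ([190.1, 50.6], 0.65, [0.742, -0.02])]
disc_top [([266.6, 153.7], 0.84, [0.574, -0.026]), ([199.9, 32.5], 0.7, [0.816, -0.052])]
fixture [([271.8, 169.8], 0.66, [0.571, -0.021])]
saddle [([325.2, 82.2], 0.94, [0.57, -0.124])]
```

View pics/w2c.png

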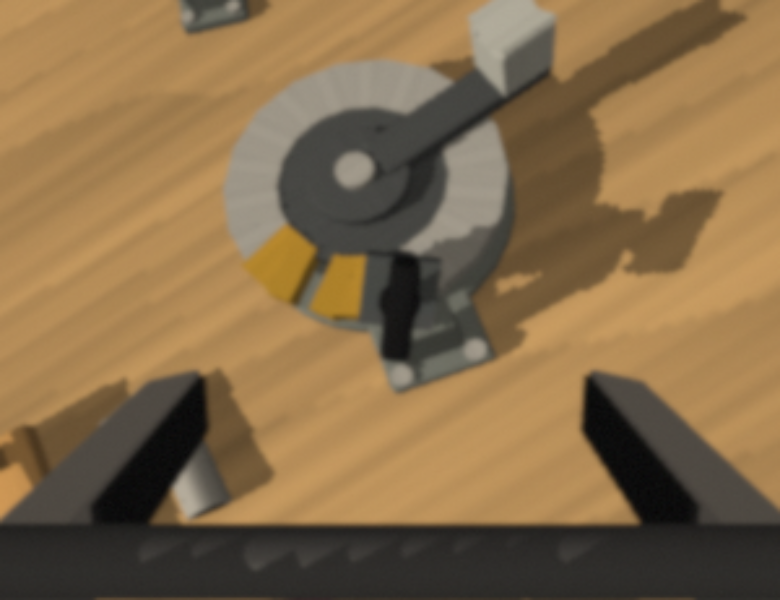

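```bash
python3 - <<'E'
from h import *
np.set_printoptions(precision=4,suppress=True)
def L(n):
    c=np.load(f'pics/{n}.npy');return (c[12:].reshape(3,3),c[:3],c[3:12].reshape(3,3))
c1,c2=L('w1'),L('w2')
i=cv2.imread('pics/w2.png').max(2);m=np.zeros(i.shape,np.uint8);m[170:225,270:300]=(i[170:225,270:300]<38)
n,l,st,ce=cv2.connectedComponentsWithStats(m);k=1+st[1:,4].argmax();ys,xs=np.nonzero(l==k)
print(st[k],ce[k],cv2.minAreaRect(np.c_[xs,ys].astype(np.float32)))
for r in range(170,225,4):
    q=xs[ys==r]
    if len(q):print(r,q.min(),q.max(),end=' | ')
j=cv2.imread('pics/w1.png').max(2);m=np.zeros(j.shape,np.uint8);m[215:262,235:285]=j[215:262,235:285]<38
n,l,s2,ce2=cv2.connectedComponentsWithStats(m);k2=1+s2[1:,4].argmax();print(s2[k2],ce2[k2])
K=tri([ray(c1,(261.3,242.8)),ray(c2,(285.6,209.5))]);print('net',K)
K2=tri([ray(c1,ce2[k2]),ray(c2,ce[k])]);print('blob',K2)
print('disc',tri([ray(c1,(285.2,137.6)),ray(c2,(266.6,153.7))]))
print(K, proj(c2,[.477,-.004,.12]),proj(c1,[.477,-.004,.12]))
E
```

```text
[276 185  16  40 450] [283.9289 205.1067] ((283.54705810546875, 205.28823852539062), (14.85973834991455, 38.939022064208984), 12.52880859375)
186 281 286 | 190 281 290 | 194 281 290 | 198 280 291 | 202 277 291 | 206 276 291 | 210 278 289 | 214 278 288 | 218 278 287 | 222 278 287 | [245 219  35  39 700] [262.6786 237.6271]
net [ 0.4721 -0.0047  0.1227]
blob [ 0.4772 -0.006   0.1224]
disc [ 0.5695 -0.0265  0.0582]
[ 0.4721 -0.0047  0.1227] [282.6849 206.9078] [260.9991 236.9939]
```

```bash
python3 - <<'E'
from h import *
P,R0=pose();ax=np.array([-.4576,.1052,.883]);K=np.array([.476,-.005,.121])
x=R0@np.array([1,.09,0]);Rt=frame(-ax,x);print('Rt x',Rt[:,0])
plan(K+.18*ax,Rt)
E
```

```text
Rt x [ 0.65530532 -0.63127419  0.4148106 ]
trans(mm, current axes) [ -0.3   2.7 140.5] rot [ 0.0079 -0.0025  0.0897] trans in target axes [  0.4   3.8 140.5]
```

Call:
step_arm(commands=[[[0,2,0,0.008,-0.002,0.09,94],[0,2,30,0,0,0,94],[0,0,30,0,0,0,94],[0,0,20,0,0,0,94],[0,0,0,0,0,0,94],[0,0,0,0,0,0,94]]])

```text
time: 7.2
tool_pos: [0.3658, 0.0204, 0.3341]
ee_rot: [-2.896, -0.429, -0.768]
wrist_force: [0.0, -0.7, 0.6]
width: 0.0943
finger_force: 0.0
```

```bash
python3 c.py w3; python3 - <<'E'
from h import *
np.set_printoptions(precision=4,suppress=True)
def L(n):
    c=np.load(f'pics/{n}.npy');return (c[12:].reshape(3,3),c[:3],c[3:12].reshape(3,3))
c3=L('w3');i=cv2.imread('pics/w3.png').max(2);u,v=proj(c3,[.476,-.005,.121]).astype(int);print(u,v)
m=np.zeros(i.shape,np.uint8);a=slice(v-50,v+50);b=slice(u-30,u+30);m[a,b]=i[a,b]<38
n,l,st,ce=cv2.connectedComponentsWithStats(m);k=1+st[1:,4].argmax();ys,xs=np.nonzero(l==k);print(st[k],ce[k])
for r in range(v-50,v+50,5):
    q=xs[ys==r]
    if len(q):print(r,q.min(),q.max(),end=' | ')
P,R0=pose();g=P+.18*R0[:,2];print('grasp axis px at depth 240', [proj(c3,P+d*R0[:,2]) for d in (.24,.229)])
cv2.imwrite('pics/w3c.png',cv2.resize(cv2.imread('pics/w3.png')[100:350,130:430],(600,500)))
E
```

```text
[0.366 0.02  0.334] [-2.896 -0.429 -0.768]
knob_grip [([285.5, 233.4], 0.63, [0.471, -0.005]), ([154.2, 36.2], 0.61, [0.715, -0.024]), ([325.0, 56.7], 0.6, [0.568, -0.124])]
collar_top [([280.6, 222.0], 0.94, [0.488, -0.005]), ([161.1, 42.0], 0.83, [0.737, -0.026]), ([285.8, 234.0], 0.62, [0.477, -0.002])]
disc_top [([260.1, 158.9], 0.97, [0.573, -0.027]), ([173.8, 26.6], 0.8, [0.807, -0.052]), ([286.0, 235.0], 0.38, [0.487, 0.003])]
fixture [([273.3, 172.2], 0.98, [0.573, -0.03]), ([188.1, 42.3], 0.81, [0.829, -0.057])]
saddle [([327.8, 57.1], 0.72, [0.57, -0.128]), ([286.9, 233.0], 0.41, [0.472, -0.005])]
283 229
[274 198  20  62 872] [283.4679 229.2076]
199 276 281 | 204 278 289 | 209 277 291 | 214 277 292 | 219 276 292 | 224 274 293 | 229 274 293 | 234 276 290 | 239 277 289 | 244 277 289 | 249 277 290 | 254 277 288 | 259 279 287 | grasp axis px at depth 240 [array([283.0526, 229.6593]), array([283.1278, 234.0654])]
```

View pics/w3c.png

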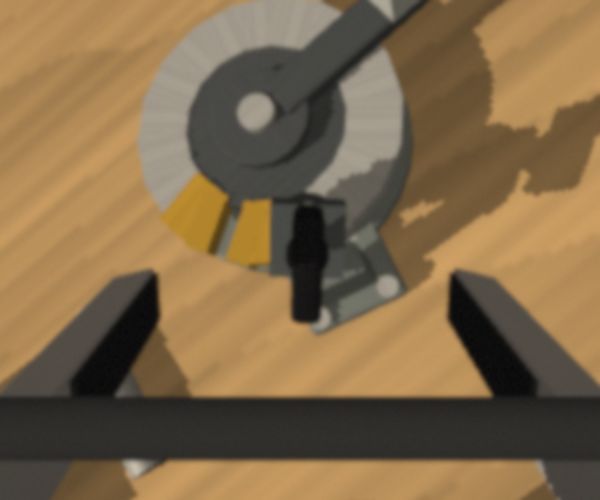

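Call:
step_arm(commands=[[[0,0,20,0,0,0,94],[0,0,20,0,0,0,94],[0,0,18,0,0,0,94],[0,0,0,0,0,0,94],[0,0,0,0,0,0,30],[0,0,0,0,0,0,20],[0,0,0,0,0,0,14],[0,0,0,0,0,0,8],[0,0,0,0,0,0,8],[0,0,0,0,0,0,8]]])

```text
time: 8.75
tool_pos: [0.3922, 0.0143, 0.2821]
ee_rot: [-2.897, -0.429, -0.767]
wrist_force: [0.3, 0.5, -0.1]
width: 0.0376
finger_force: 0.0
```

Call:
step_arm(commands=[[[0,0,0,0,0,0,8],[0,0,0,0,0,0,8],[0,0,0,0,0,0,8],[0,0,0,0,0,0,8],[0,0,0,0,0,0,8]]])

```text
time: 9.38
tool_pos: [0.392, 0.014, 0.282]
ee_rot: [-2.899, -0.429, -0.767]
wrist_force: [-3.2, -3.8, 2.0]
width: 0.0118
finger_force: 30.0
```

Call:
step_arm(commands=[[[0,0,-5,0,0,0,8],[0,0,-5,0,0,0,8],[0,0,-4,0,0,0,8],[0,0,-3,0,0,0,8],[0,0,0,0,0,0,8],[0,0,0,0,0,0,8]]])

```text
time: 10.12
tool_pos: [0.3845, 0.0157, 0.2955]
ee_rot: [-2.898, -0.429, -0.767]
wrist_force: [6.7, -5.8, -8.7]
width: 0.0116
finger_force: 30.0
```

Call:
step_arm(commands=[[[0,0,0,0,0,-0.1,8],[0,0,0,0,0,-0.15,8],[0,0,0,0,0,-0.15,8],[0,0,0,0,0,-0.15,8],[0,0,0,0,0,-0.15,8],[0,0,0,0,0,0,8],[0,0,0,0,0,0,8]]])

```text
time: 11.0
tool_pos: [0.3846, 0.0161, 0.2955]
ee_rot: [3.03, -0.477, 0.013]
wrist_force: [7.3, -2.4, -8.2]
width: 0.0118
finger_force: 30.0
```

```bash
python3 -c "
from h import *
o=robot.get_obs();print(o['wrist_torque'],o['joint_positions'])"
```

```text
[-0.49320955 -0.19643673 -0.2485998 ] [-0.07853022 -0.41243233  2.05186456 -0.08083548  1.01877587  1.53141382]
```

Call:
step_arm(commands=[[[0,0,1.5,0,0,0,8],[0,0,0,0,0,0,94],[0,0,0,0,0,0,94],[0,0,0,0,0,0,94],[0,0,0,0,0,0,94],[0,0,0,0,0,0,94],[0,0,-20,0,0,0,94],[0,0,-30,0,0,0,94],[0,0,-40,0,0,0,94],[0,0,-20,0,0,0,94],[0,0,0,0,0,0,94]]])

```text
time: 12.38
tool_pos: [0.3345, 0.0276, 0.3948]
ee_rot: [3.029, -0.483, 0.014]
wrist_force: [-0.2, -0.2, -1.1]
width: 0.0942
finger_force: 0.0
```

```bash
python3 c.py w4; python3 - <<'E'
from h import *
np.set_printoptions(precision=4,suppress=True)
c=np.load('pics/w4.npy');c=(c[12:].reshape(3,3),c[:3],c[3:12].reshape(3,3))
hsv=cv2.cvtColor(cv2.imread('pics/w4.png'),cv2.COLOR_BGR2HSV)
for rad in (.060,.064,.068,.072):
    s=''
    for th in np.arange(1.6,3.0,.02):
        px=proj(c,[.5695+rad*np.cos(th),-.0265+rad*np.sin(th),.05]);h=hsv[int(round(px[1])),int(round(px[0]))]
        s+='B' if h[1]>140 and h[2]>110 else '.'
    print(rad,s)
cv2.imwrite('pics/w4c.png',cv2.resize(cv2.imread('pics/w4.png')[80:330,130:430],(600,500)))
P,R0=pose();print(robot.get_obs()['joint_positions'])
E
```

```text
[0.335 0.028 0.395] [ 3.029 -0.483  0.014]
knob_grip [([283.8, 13.1], 0.7, [0.722, -0.016]), ([281.1, 218.7], 0.59, [0.468, -0.003])]
collar_top [([278.9, 206.4], 0.71, [0.487, -0.004]), ([284.4, 20.8], 0.57, [0.74, -0.02])]
disc_top [([291.6, 158.2], 0.82, [0.567, -0.029]), ([295.5, 6.7], 0.55, [0.822, -0.046]), ([45.1, 71.9], 0.15, [0.688, 0.295])]
fixture [([293.5, 31.3], 0.92, [0.826, -0.05]), ([285.9, 170.0], 0.68, [0.57, -0.027])]
saddle [([385.2, 128.5], 0.97, [0.574, -0.128]), ([197.1, 376.1], 0.96, [0.329, 0.075])]
0.06 BBBBBBBBBBBBBBBBBBBBBBB.........BBBBBBBBBBBBBBBBBBBBB.................
0.064 BBBBBBBBBBBBBBBBBBBBBBB.........BBBBBBBBBBBBBBBBBBBBB.................
0.068 BBBBBBBBBBBBBBBBBBBBBBBB.......BBBBBBBBBBBBBBBBBBBBB..................
0.072 BBBBBBBBBBBBBBBBBBBBBBBB.......BBBBBBBBBBBBBBBBBBBB...................
[-0.0499 -0.5813  1.9585 -0.0861  1.2848  1.5388]
```

View pics/w4c.png

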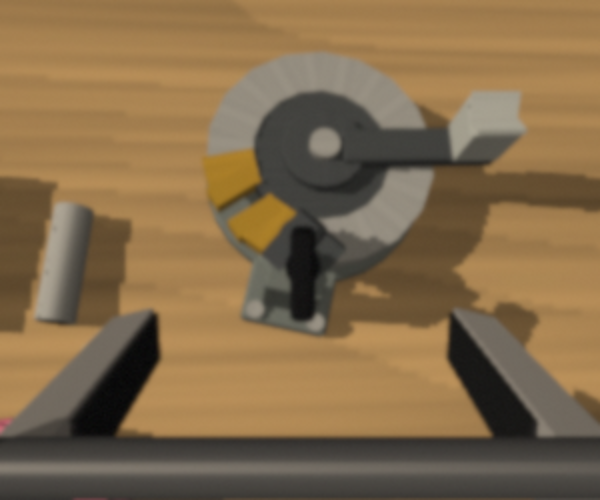

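```bash
python3 - <<'E'
from h import *
a=-1.56;S=np.array([.5695+.1*np.cos(a),-.0265+.1*np.sin(a),.395])
plan(S,frame(np.array([0,0,-1.]),-np.array([np.cos(a),np.sin(a),0])));print(S)
E
```

```text
trans(mm, current axes) [209.5 144.5 120.5] rot [ 0.4592 -0.2878 -1.5609] trans in target axes [-156.5  234.1   -3.6]
[ 0.57057961 -0.12649417  0.395     ]
```

Call:
step_arm(commands=[[[0,0,0,0.046,-0.029,-0.156,94],[0,0,0,0.046,-0.029,-0.156,94],[0,0,0,0.046,-0.029,-0.156,94],[0,0,0,0.046,-0.029,-0.156,94],[0,0,0,0.046,-0.029,-0.156,94],[0,0,0,0.046,-0.029,-0.156,94],[0,0,0,0.046,-0.029,-0.156,94],[0,0,0,0.046,-0.029,-0.156,94],[0,0,0,0.046,-0.029,-0.156,94],[0,0,0,0.045,-0.027,-0.157,94],[-26,39,0,0,0,0,94],[-26,39,0,0,0,0,94],[-26,39,0,0,0,0,94],[-26,39,0,0,0,0,94],[-26,39,0,0,0,0,94],[-26,39,0,0,0,0,94],[0,0,0,0,0,0,94],[0,0,0,0,0,0,94]]])

```text
time: 14.92
tool_pos: [0.5703, -0.1258, 0.392]
ee_rot: [-3.141, -0.002, 1.582]
wrist_force: [-1.4, 0.3, 0.4]
width: 0.0939
finger_force: 0.0
```

```bash
python3 c.py w5; python3 -c "
from h import *
print(robot.get_obs()['joint_positions'])
s=eyes.snapshot('scene');print([(t['xy'],t['confidence']) for t in models.tip_of(s,'saddle')])"
```

```text
[ 0.57  -0.126  0.392] [-3.141 -0.002  1.582]
knob_grip [([493.2, 101.0], 0.88, [0.738, -0.024]), ([149.8, 64.1], 0.82, [0.468, -0.001])]
collar_top [([188.4, 83.6], 0.78, [0.489, -0.01]), ([483.7, 111.4], 0.68, [0.75, -0.03])]
disc_top [([509.5, 137.5], 0.77, [0.815, -0.051]), ([280.7, 111.8], 0.67, [0.569, -0.028])]
fixture [([488.6, 136.5], 0.81, [0.827, -0.049]), ([280.8, 112.0], 0.55, [0.569, -0.024])]
saddle [([283.5, 225.6], 0.95, [0.573, -0.132]), ([525.1, 214.0], 0.64, [0.789, -0.118])]
[-0.3140463   0.16279504  1.30790997  0.0017042   1.66803063 -0.32562227]
[([394.1, 176.1], 0.96), ([178.1, 220.6], 0.61), ([264.5, 168.1], 0.59)]
```

Call:
step_arm(commands=[[[-1,1,40,0,0,0,94],[-1,0,40,0,0,0,94],[0,0,25,0,0,0,94],[0,0,17,0,0,0,94],[0,0,0,0,0,0,60],[0,0,0,0,0,0,30],[0,0,0,0,0,0,30],[0,0,0,0,0,0,30],[0,0,0,0,0,0,30],[0,0,0,0,0,0,30],[0,0,0,0,0,0,30],[0,0,0,0,0,0,30],[0,0,0,0,0,0,30]]])

```text
time: 16.95
tool_pos: [0.5716, -0.1277, 0.2711]
ee_rot: [3.14, -0.001, 1.582]
wrist_force: [-0.5, 0.2, -0.1]
width: 0.03
finger_force: 0.0
```

Call:
step_arm(commands=[[[0.3,8,0,0,0,-0.079,30],[0.3,8,0,0,0,-0.079,30],[0.3,8,0,0,0,-0.079,30],[0.3,8,0,0,0,-0.079,30],[0.3,8,0,0,0,-0.079,30],[0.3,8,0,0,0,-0.079,30],[0.3,8,0,0,0,-0.079,30],[0.3,8,0,0,0,-0.079,30],[0.3,8,0,0,0,-0.079,30],[0.3,8,0,0,0,-0.079,30],[0,0,0,0,0,0,30],[0,0,0,0,0,0,30]]])

```text
time: 18.45
tool_pos: [0.6433, -0.0972, 0.2713]
ee_rot: [3.139, 0.001, 2.371]
wrist_force: [0.0, -1.0, -1.1]
width: 0.0297
finger_force: 0.0
```

```bash
cat > f.py <<'E'
from h import *
import sys
np.set_printoptions(precision=4,suppress=True)
P,_=pose();d=P[:2]-[.5695,-.0265];print('tool r,angle',np.hypot(*d),np.arctan2(d[1],d[0]))
for n in sys.argv[1:]:
    o=robot.get_obs();p=eyes.snapshot(n);c=cam(p,o);hsv=cv2.cvtColor(p['color'],cv2.COLOR_RGB2HSV)
    save(p,'f_'+n)
    for rad in (.064,.068,.072):
        s=''
        for th in np.arange(2.2,3.8,.02):
            px=proj(c,[.5695+rad*np.cos(th),-.0265+rad*np.sin(th),.05]);u,v=int(round(px[0])),int(round(px[1]))
            h=hsv[v,u] if 0<=u<560 and 0<=v<420 else [0,0,0]
            s+='B' if h[1]>140 and h[2]>110 else '.'
        print(n,rad,s)
E
python3 f.py wrist top scene
```

```text
tool r,angle 0.10223293356214995 -0.763678224741281
wrist 0.064 .............................................BBBBBBBBBBBBBBBBBBBBBB.............
wrist 0.068 .................................................BBBBBBBBBBBBBBBBB..............
wrist 0.072 ...................................................BBBBBBBBBBBBBB...............
top 0.064 ................................................................................
top 0.068 ................................................................................
top 0.072 ................................................................................
scene 0.064 ..........BBBBBBBBBBBBBBBBBBBBBBB...............................................
scene 0.068 ..........BBBBBBBBBBBBBBBBBBBBBB................................................
scene 0.072 ..........BBBBBBBBBBBBBBBBBBBBBB................................................
```

```bash
python3 - <<'E'
from h import *
P,R0=pose();Rt=R.from_euler('xyz',[3.029,-.483,.014]).as_matrix()
Pt=np.array([.3345,.0276,.3948]);plan(Pt,Rt)
E
```

```text
trans(mm, current axes) [ 308.4 -125.2 -123.9] rot [-0.621   0.1031  2.3247] trans in target axes [-214.6 -100.1 -264.8]
```

Call:
step_arm(commands=[[[0,0,0,0,0,0,36],[0,0,-24,0,0,0,36],[0,0,-50,0,0,0,94],[0,0,-50,0,0,0,94],[44,-18,0,0,0,0,94],[44,-18,0,0,0,0,94],[44,-18,0,0,0,0,94],[44,-18,0,0,0,0,94],[44,-18,0,0,0,0,94],[44,-18,0,0,0,0,94],[44,-17,0,0,0,0,94]]])

```text
time: 19.98
tool_pos: [0.3333, 0.0278, 0.395]
ee_rot: [3.139, 0.001, 2.371]
wrist_force: [-0.4, 1.0, 0.4]
width: 0.0941
finger_force: 0.0
```

Call:
step_arm(commands=[[[0,0,0,-0.0444,0.0074,0.166,94],[0,0,0,-0.0444,0.0074,0.166,94],[0,0,0,-0.0444,0.0074,0.166,94],[0,0,0,-0.0444,0.0074,0.166,94],[0,0,0,-0.0444,0.0074,0.166,94],[0,0,0,-0.0444,0.0074,0.166,94],[0,0,0,-0.0444,0.0074,0.166,94],[0,0,0,-0.0444,0.0074,0.166,94],[0,0,0,-0.0444,0.0074,0.166,94],[0,0,0,-0.0444,0.0074,0.166,94],[0,0,0,-0.0444,0.0074,0.166,94],[0,0,0,-0.0444,0.0074,0.166,94],[0,0,0,-0.0444,0.0074,0.166,94],[0,0,0,-0.0444,0.0074,0.166,94],[0,0,0,0,0,0,94],[0,0,0,0,0,0,94]]])

```text
time: 21.98
tool_pos: [0.3348, 0.0274, 0.3949]
ee_rot: [3.029, -0.483, 0.018]
wrist_force: [0.2, -0.3, 0.5]
width: 0.0938
finger_force: 0.0
```

```bash
python3 c.py w6; python3 - <<'E'
from h import *
np.set_printoptions(precision=4,suppress=True)
for f,lo in (('w4',1.0),('w6',1.8)):
    c=np.load(f'pics/{f}.npy');c=(c[12:].reshape(3,3),c[:3],c[3:12].reshape(3,3))
    hsv=cv2.cvtColor(cv2.imread(f'pics/{f}.png'),cv2.COLOR_BGR2HSV)
    for rad in (.060,.064,.068,.072):
        s=''
        for th in lo+np.arange(0,1.9,.02):
            px=proj(c,[.5695+rad*np.cos(th),-.0265+rad*np.sin(th),.05]);h=hsv[int(round(px[1])),int(round(px[0]))]
            s+='B' if h[1]>140 and h[2]>110 else '.'
        print(f,rad,s)
P,R0=pose();Rt=R.from_euler('xyz',[3.029,-.483,.014]).as_matrix();plan([.3345,.0276,.3948],Rt)
cv2.imwrite('pics/w6c.png',cv2.resize(cv2.imread('pics/w6.png')[80:330,130:430],(600,500)))
E
```

```text
[0.335 0.027 0.395] [ 3.029 -0.483  0.018]
knob_grip [([283.6, 15.5], 0.77, [0.719, -0.015]), ([284.0, 220.0], 0.59, [0.467, -0.006])]
collar_top [([276.1, 206.8], 0.88, [0.488, -0.001]), ([284.1, 22.1], 0.81, [0.738, -0.019])]
disc_top [([299.1, 10.6], 0.96, [0.816, -0.051]), ([288.6, 157.9], 0.82, [0.568, -0.024])]
fixture [([296.4, 30.9], 0.58, [0.829, -0.054]), ([289.7, 168.7], 0.56, [0.573, -0.032])]
saddle [([353.1, 77.5], 0.94, [0.641, -0.096])]
w4 0.06 .............................BBBBBBBBBBBBBBBBBBBBBBBB.........BBBBBBBBBBBBBBBBBBBBB............
w4 0.064 .............................BBBBBBBBBBBBBBBBBBBBBBBB.........BBBBBBBBBBBBBBBBBBBBB............
w4 0.068 ..............................BBBBBBBBBBBBBBBBBBBBBBBB.......BBBBBBBBBBBBBBBBBBBBB.............
w4 0.072 ..............................BBBBBBBBBBBBBBBBBBBBBBBB.......BBBBBBBBBBBBBBBBBBBB..............
w6 0.06 .............................BBBBBBBBBBBBB.........................................BBBB........
w6 0.064 ...............................BBBBBBBBBBBB....................................................
w6 0.068 ...............................BBBBBBBBBBB.....................................................
w6 0.072 ...............................BBBBBBBBBBB.....................................................
trans(mm, current axes) [-0.4 -0.3 -0.3] rot [-0.0008 -0.0004  0.0014] trans in target axes [-0.4 -0.3 -0.3]
```

View pics/w6c.png

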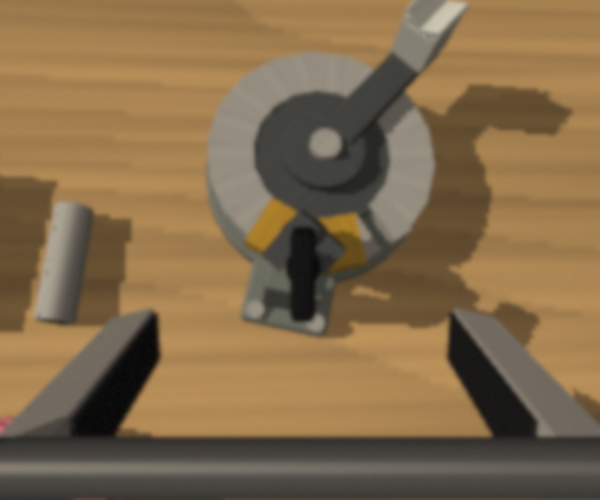

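Call:
step_arm(commands=[[[0,0,40,0,0,0,94],[0,0,40,0,0,0,94],[0,0,20,0,0,0,60],[0,0,10,0,0,0,40],[0,0,0,0,0,0,20],[0,0,0,0,0,0,8],[0,0,0,0,0,0,8],[0,0,0,0,0,0,8],[0,0,0,0,0,0,8],[0,0,0,0,0,0,8],[0,0,0,0,0,0,8],[0,0,0,0,0,0,8],[0,0,0,0,0,0,8]]])

```text
time: 23.9
tool_pos: [0.386, 0.0159, 0.2981]
ee_rot: [3.029, -0.484, 0.015]
wrist_force: [0.1, 0.5, 1.1]
width: 0.0117
finger_force: 30.0
```

```bash
python3 - <<'E'
from h import *
Rt=R.from_euler('xyz',[-2.898,-.429,-.767]).as_matrix();plan([.392,.014,.282],Rt)
P,R0=pose();print(R0.T@np.array(robot.get_obs()['wrist_force']))
E
```

```text
trans(mm, current axes) [-2.2  0.  17.2] rot [-0.0037 -0.0055  0.7007] trans in target axes [-1.6  1.4 17.2]
[ 0.60697618 -0.40746976 -0.99604476]
```

Call:
step_arm(commands=[[[0,0,-2,0,0,0,8],[0,0,0,0,0,0.14,8],[0,0,0,0,0,0.14,8],[0,0,0,0,0,0.14,8],[0,0,0,0,0,0.14,8],[0,0,0,0,0,0.14,8],[0,0,0,0,0,0,8],[0,0,2,0,0,0,8],[0,0,2,0,0,0,8],[0,0,0,0,0,0,8],[0,0,0,0,0,0,8]]])

```text
time: 25.28
tool_pos: [0.3868, 0.0142, 0.2948]
ee_rot: [-2.899, -0.435, -0.766]
wrist_force: [5.7, -6.3, -7.3]
width: 0.0119
finger_force: 30.0
```

```bash
cat > g.py <<'E'
from h import *
np.set_printoptions(precision=2,suppress=True)
P,R0=pose();o=robot.get_obs();print('force tool',R0.T@np.array(o['wrist_force']),'torque',R0.T@np.array(o['wrist_torque']),'axial out from home grip mm',-R0[:,2]@(P-[.392,.014,.282])*1000)
E
python3 g.py
```

```text
force tool [4.61 3.05 9.76] torque [-0.89  1.03  0.08] axial out from home grip mm 13.667088178626724
```

Call:
step_arm(commands=[[[0,0,2,0,0,0,8],[0,0,1,0,0,0,8],[0,0,0,0,0,0,8],[0,0,0,0,0,0,8]]])

```text
time: 25.78
tool_pos: [0.3881, 0.0139, 0.2923]
ee_rot: [-2.899, -0.435, -0.766]
wrist_force: [5.3, -7.4, -6.9]
width: 0.0117
finger_force: 30.0
```

```bash
python3 g.py
```

```text
force tool [5.17 4.04 9.31] torque [-1.03  0.96  0.05] axial out from home grip mm 10.795486459306169
```

Call:
step_arm(commands=[[[0,0,2,0,0,0,8],[0,0,2,0,0,0,8],[0,0,2,0,0,0,8],[0,0,0,0,0,0,8],[0,0,0,0,0,0,8]]])

```text
time: 26.4
tool_pos: [0.3909, 0.0133, 0.2872]
ee_rot: [-2.899, -0.435, -0.766]
wrist_force: [4.3, -7.1, -4.4]
width: 0.0117
finger_force: 30.0
```

```bash
python3 g.py
```

```text
force tool [5.45 3.86 6.68] torque [-1.11  0.87  0.03] axial out from home grip mm 5.03337459299022
```

Call:
step_arm(commands=[[[0,0,1.5,0,0,0,8],[0,0,0,0,0,0,8],[0,0,0,0,0,0,30],[0,0,0,0,0,0,94],[0,0,0,0,0,0,94],[0,0,0,0,0,0,94],[0,0,0,0,0,0,94],[0,0,0,0,0,0,94],[0,0,-30,0,0,0,94],[0,0,-40,0,0,0,94],[0,0,-40,0,0,0,94],[0,0,0,0,0,0,94],[0,0,0,0,0,0,94]]])

```text
time: 28.02
tool_pos: [0.3407, 0.026, 0.3828]
ee_rot: [-2.894, -0.432, -0.767]
wrist_force: [0.2, -0.3, -0.4]
width: 0.0945
finger_force: 0.0
```

```bash
python3 c.py w7; python3 - <<'E'
from h import *
np.set_printoptions(precision=4,suppress=True)
def L(n):
    c=np.load(f'pics/{n}.npy');return (c[12:].reshape(3,3),c[:3],c[3:12].reshape(3,3))
c=L('w7');i=cv2.imread('pics/w7.png').max(2);u,v=proj(c,[.476,-.005,.121]).astype(int);print(u,v)
m=np.zeros(i.shape,np.uint8);a=slice(v-50,v+50);b=slice(u-30,u+30);m[a,b]=i[a,b]<38
n,l,st,ce=cv2.connectedComponentsWithStats(m);k=1+st[1:,4].argmax();ys,xs=np.nonzero(l==k);print('w7',st[k],ce[k])
K=(ce[k]);print('on home plane z',atz(c,K,.1224))
# sleeve
t=eyes.snapshot('top');ct=cam(t)
d=max(models.masks_of(t,'sleeve_mid'),key=lambda d:d['mask'].sum()*(abs(d['xy'][0]-169)<15));ys,xs=np.nonzero(d['mask'])
(cx,cy),wh,ang=cv2.minAreaRect(np.c_[xs,ys].astype(np.float32));bx=cv2.boxPoints(((cx,cy),wh,ang));print(d['confidence'],(cx,cy),wh,ang,atz(ct,(cx,cy),.06))
l=sorted(bx.tolist(),key=lambda q:q[1]);A=atz(ct,np.mean(l[:2],0),.052);B=atz(ct,np.mean(l[2:],0),.052);print('ends',A,B,np.linalg.norm(A-B),np.arctan2(*(A-B)[1::-1]))
p0,_=pose();print(robot.get_obs()['joint_positions'])
E
```

```text
[0.341 0.026 0.383] [-2.894 -0.432 -0.767]
knob_grip [([285.6, 218.6], 0.71, [0.469, -0.004]), ([173.6, 50.9], 0.52, [0.719, -0.024])]
collar_top [([283.0, 209.0], 0.95, [0.487, -0.006]), ([179.9, 55.5], 0.89, [0.738, -0.027]), ([258.2, 54.6], 0.15, [0.658, -0.1])]
disc_top [([266.2, 158.9], 0.77, [0.569, -0.028]), ([184.4, 40.5], 0.66, [0.813, -0.049])]
fixture [([200.3, 54.4], 0.8, [0.826, -0.058]), ([275.7, 169.5], 0.66, [0.572, -0.03])]
saddle [([257.3, 56.6], 0.76, [0.639, -0.093])]
284 213
w7 [276 190  17  48 565] [284.1327 213.0442]
on home plane z [ 0.476  -0.0056  0.1224]
0.72 (168.3673858642578, 221.57879638671875) (12.757732391357422, 38.78666687011719) 9.090276718139648 [0.5209 0.2568 0.06  ]
ends [0.5753 0.2512 0.052 ] [0.4669 0.2664 0.052 ] 0.10950539780991798 -0.13904930122987555
[-0.0545 -0.5677  1.9684 -0.084   1.2539  2.2351]
```

```bash
python3 - <<'E'
from h import *
Rt=frame(np.array([0,0,-1.]),np.array([np.cos(-.14),np.sin(-.14),0]));plan([.49,.263,.383],Rt)
E
```

```text
trans(mm, current axes) [ -52.  -271.6   44.2] rot [-0.1008 -0.4904 -0.5606] trans in target axes [ 1.146e+02 -2.555e+02  2.000e-01]
```

Call:
step_arm(commands=[[[0,0,0,-0.02,-0.098,-0.112,94],[0,0,0,-0.02,-0.098,-0.112,94],[0,0,0,-0.02,-0.098,-0.112,94],[0,0,0,-0.02,-0.098,-0.112,94],[0,0,0,-0.021,-0.098,-0.113,94],[16.5,-36.5,0,0,0,0,94],[16.5,-36.5,0,0,0,0,94],[16.5,-36.5,0,0,0,0,94],[16.5,-36.5,0,0,0,0,94],[16.5,-36.5,0,0,0,0,94],[16,-36.5,0,0,0,0,94],[16,-36.5,0,0,0,0,94],[0,0,0,0,0,0,94],[0,0,0,0,0,0,94]]])

```text
time: 30.18
tool_pos: [0.4896, 0.263, 0.3835]
ee_rot: [3.14, -0.001, -0.139]
wrist_force: [-0.7, 0.2, 0.3]
width: 0.0943
finger_force: 0.0
```

```bash
python3 - <<'E'
from h import *
np.set_printoptions(precision=4,suppress=True)
o=robot.get_obs();p=eyes.snapshot('wrist');c=cam(p,o);save(p,'w8');print(o['tool_pos'],o['ee_rot'])
print([(t['xy'],t['confidence'],atz(c,t['xy'],.052)[:2]) for t in models.tip_of(p,'sleeve_mid')])
for d in models.masks_of(p,'sleeve_mid'):
    ys,xs=np.nonzero(d['mask']);r=cv2.minAreaRect(np.c_[xs,ys].astype(np.float32));l=sorted(cv2.boxPoints(r).tolist(),key=lambda q:q[1])
    A=atz(c,np.mean(l[:2],0),.052);B=atz(c,np.mean(l[2:],0),.052);print(d['confidence'],r,A,B,(A+B)/2,np.linalg.norm(A-B),np.arctan2(*(A-B)[1::-1]))
E
```

```text
[0.4896 0.263  0.3835] [ 3.1404 -0.001  -0.1393]
[([375.8, 171.6], 0.81, array([0.512 , 0.1586])), ([282.6, 173.7], 0.67, array([0.5235, 0.2573]))]
0.82 ((377.10638427734375, 171.47927856445312), (23.49380111694336, 67.90602111816406), 3.012787342071533) [0.5468 0.1533 0.052 ] [0.4751 0.1614 0.052 ] [0.5109 0.1573 0.052 ] 0.07209536657089745 -0.11332805267768856
0.73 ((282.0, 172.0), (108.0, 34.0), 90.0) [0.5798 0.2502 0.052 ] [0.4659 0.2659 0.052 ] [0.5229 0.258  0.052 ] 0.1149732060130418 -0.1375541734909084
```

View pics/w8.png

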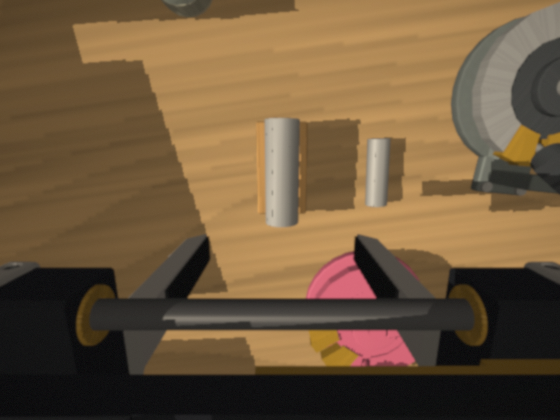

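Call:
step_arm(commands=[[[16,0,40,0,0,0,94],[16.5,0,40,0,0,0,94],[0,0,40,0,0,0,94],[0,0,29,0,0,0,94],[0,0,0,0,0,0,60],[0,0,0,0,0,0,30],[0,0,0,0,0,0,30],[0,0,0,0,0,0,30],[0,0,0,0,0,0,30],[0,0,0,0,0,0,30],[0,0,0,0,0,0,30],[0,0,0,0,0,0,30],[0,0,0,0,0,0,30]]])

```text
time: 31.95
tool_pos: [0.5221, 0.2582, 0.2352]
ee_rot: [3.14, -0.002, -0.14]
wrist_force: [-1.4, -3.6, 3.0]
width: 0.0352
finger_force: 30.0
```

Call:
step_arm(commands=[[[0,0,-20,0,0,0,30],[0,0,-40,0,0,0,30],[0,0,-45,0,0,0,30],[0,0,-45,0,0,0,30],[0,0,0,0,0,0,30],[0,0,0,0,0,0,30]]])

```text
time: 32.7
tool_pos: [0.5215, 0.2588, 0.3819]
ee_rot: [3.14, 0.002, -0.139]
wrist_force: [-0.3, 1.0, -5.1]
width: 0.0355
finger_force: 30.0
```

```bash
python3 - <<'E'
from h import *
np.set_printoptions(precision=4,suppress=True)
o=robot.get_obs();print(o['tool_pos'],o['wrist_force'],o['wrist_torque'],o['width'])
RY={};
for n,xy,dx in [('scene',(262,190),None),('top',(300,180),None),('wrist',None,None)]:
    o=robot.get_obs();p=eyes.snapshot(n);c=cam(p,o)
    g=proj(c,[.641,-.097,.12]);print(n,g)
    for q,z in (('saddle',.12),('disc_top',.05)):
        for t in models.tip_of(p,q):
            P=atz(c,t['xy'],z)
            if np.hypot(*(P[:2]-([.641,-.097] if q=='saddle' else [.57,-.027])))<.04: print(q,t['xy'],t['confidence'],P[:2])
    if n=='wrist':
        for d in models.masks_of(p,'sleeve_mid'):
            ys,xs=np.nonzero(d['mask']);print('sleeve held',d['confidence'],d['xy'],d['mask'].sum(),cv2.minAreaRect(np.c_[xs,ys].astype(np.float32)))
        P,R0=pose(o);print('expected ends',[proj(c,P+R0@np.array([s*.055,0,.183])) for s in(-1,1)])
    for d in models.masks_of(p,'saddle'):
        if np.hypot(*(np.array(d['xy'])-g))<30:
            ys,xs=np.nonzero(d['mask']);print('mask',d['confidence'],d['xy'],len(xs),cv2.minAreaRect(np.c_[xs,ys].astype(np.float32)))
E
```

```text
[0.5215 0.2588 0.3819] [-0.2974  1.0082 -5.1476] [ 0.0019  0.0454 -0.0635] 0.03553135956630167
scene [245.4347 187.6726]
saddle [245.8, 188.2] 0.94 [ 0.6411 -0.0952]
disc_top [286.8, 210.6] 0.97 [ 0.5706 -0.0254]
top [295.7708 177.4221]
saddle [296.3, 180.8] 0.96 [ 0.6319 -0.0985]
disc_top [270.8, 206.4] 0.59 [ 0.5664 -0.0306]
wrist [738.3048   3.3388]
disc_top [550.9, 121.3] 0.66 [ 0.5706 -0.0288]
sleeve held 0.68 [282.2, 237.0] 9675 ((281.5, 256.5), (195.0, 65.0), 90.0)
sleeve held 0.66 [374.5, 196.9] 1488 ((374.6470642089844, 198.41177368164062), (22.926403045654297, 67.44738006591797), 2.726311206817627)
expected ends [array([282.3885, 338.0758]), array([282.7934, 166.3818])]
```

```bash
python3 - <<'E'
from h import *
o=robot.get_obs();p=eyes.snapshot('wrist');c=cam(p,o);P,R0=pose(o)
for off in (-.006,0,.006):
    q=np.array([proj(c,P+R0@np.array([off+s*.055,.018*np.cos(a),.183+.018*np.sin(a)])) for s in(-1,1) for a in np.arange(0,6.28,.1)])
    print(off,q.min(0),q.max(0))
d=max(models.masks_of(p,'sleeve_mid'),key=lambda d:d['mask'].sum())['mask'];ys,xs=np.nonzero(d);print(ys.min(),ys.max(),xs.min(),xs.max())
cols=p['color'][:,275:290].mean((1,2)).round().astype(int);print(cols[140:380:4].tolist())
E
```

```text
-0.006 [250.53624708 173.51007906] [315.05037629 367.05203162]
0 [250.27709691 163.75087724] [315.36195828 358.4017262 ]
0.006 [250.01332729 153.83575595] [315.67910908 349.60601813]
160 354 249 314
[141, 136, 141, 148, 138, 97, 70, 174, 175, 174, 173, 173, 172, 172, 172, 171, 164, 119, 122, 124, 156, 145, 134, 136, 138, 114, 114, 118, 117, 101, 101, 101, 101, 101, 100, 101, 102, 118, 122, 125, 40, 53, 65, 74, 103, 115, 52, 51, 155, 157, 157, 156, 155, 155, 149, 151, 141, 55, 53, 19]
```

Call:
step_arm(commands=[[[0,0,0,0,0,0.159,30],[0,0,0,0,0,0.159,30],[0,0,0,0,0,0.159,30],[0,0,0,0,0,0.159,30],[33.5,17,0,0,0,0,30],[33.5,17,0,0,0,0,30],[33.5,17,0,0,0,0,30],[33.5,17,0,0,0,0,30],[33.5,17,0,0,0,0,30],[33.5,17,0,0,0,0,30],[33.5,17,0,0,0,0,30],[33.5,17,0,0,0,0,30],[33,17,0,0,0,0,30],[33,17,0,0,0,0,30],[0,0,0,0,0,0,30],[0,0,0,0,0,0,30]]])

```text
time: 35.45
tool_pos: [0.6746, -0.1307, 0.3723]
ee_rot: [-3.123, 0.025, -0.714]
wrist_force: [-0.4, 0.3, -4.1]
width: 0.0353
finger_force: 30.0
```

```bash
python3 - <<'E'
from h import *
o=robot.get_obs();print(np.round(o['joint_positions'],3))
for yaw in (-.775,2.367):
    a=yaw;Rt=frame(np.array([0,0,-1.]),np.array([np.cos(a),np.sin(a),0]))
    u=np.array([np.cos(-.775),np.sin(-.775),0]);s=np.array([.641,-.0962,.376])
    plan(s-Rt[:,0]*.0025,Rt,o)
E
```

```text
[-0.28   0.409  1.044  0.028  1.704  2.008]
trans(mm, current axes) [-50.5  -4.3  -2.3] rot [-0.0183  0.0253  0.0609] trans in target axes [-50.6  -1.1  -3.7]
trans(mm, current axes) [-45.5  -4.   -2.5] rot [-0.039  -0.0282 -3.0808] trans in target axes [45.6  1.2 -3.7]
```

Call:
step_arm(commands=[[[0,0,0,-0.018,0.025,0.061,30],[-20,0,-1,0,0,0,30],[-20,0,-1,0,0,0,30],[-10,-1,-1,0,0,0,30],[0,0,0,0,0,0,30],[0,0,0,0,0,0,30]]])

```text
time: 36.2
tool_pos: [0.6398, -0.0952, 0.3757]
ee_rot: [-3.141, -0.001, -0.775]
wrist_force: [0.7, 1.1, -3.9]
width: 0.0353
finger_force: 30.0
```

```bash
cat > k.py <<'E'
from h import *
o=robot.get_obs();print(np.round(o['joint_positions'],3),np.round(o['tool_pos'],4),o['ee_rot'])
a=-.775;Rt=frame(np.array([0,0,-1.]),np.array([np.cos(a),np.sin(a),0]))
plan(np.array([.641,-.0962,.376])-Rt[:,0]*.0025,Rt,o)
E
python3 k.py
```

```text
[-2.350e-01  3.100e-01  1.166e+00 -1.000e-03  1.664e+00  2.110e+00] [ 0.6398 -0.0952  0.3757] [-3.14140222e+00 -1.48654752e-03 -7.74942984e-01]
trans(mm, current axes) [-0.9 -0.1 -0.3] rot [-0.0002 -0.0015  0.0001] trans in target axes [-0.9 -0.1 -0.3]
```

Call:
step_arm(commands=[[[-1,0,25,0,0,0,30],[0,0,25,0,0,0,30],[0,0,12,0,0,0,30],[0,0,6,0,0,0,30],[0,0,0,0,0,0,30],[0,0,0,0,0,0,30]]])

```text
time: 36.95
tool_pos: [0.6392, -0.0946, 0.3089]
ee_rot: [-3.14, -0.003, -0.775]
wrist_force: [-0.4, -0.2, -3.8]
width: 0.0352
finger_force: 30.0
```

```bash
python3 k.py; python3 g.py|cut -c1-60
```

```text
[-0.235  0.333  1.269 -0.     1.536  2.111] [ 0.6392 -0.0946  0.3089] [-3.14032947e+00 -2.84029660e-03 -7.75158829e-01]
trans(mm, current axes) [  0.   -0.2 -67.1] rot [-0.0013 -0.0028 -0.0002] trans in target axes [ -0.1  -0.1 -67.1]
force tool [-0.15  0.37  3.75] torque [ 0.07 -0.07  0.03] ax
```

Call:
step_arm(commands=[[[0,0,3,0,0,0,30],[0,0,1.5,0,0,0,30],[0,0,0,0,0,0,30],[0,0,0,0,0,0,30]]])

```text
time: 37.45
tool_pos: [0.639, -0.0945, 0.3034]
ee_rot: [-3.141, -0.001, -0.775]
wrist_force: [0.3, 0.5, -2.5]
width: 0.0351
finger_force: 30.0
```

Call:
step_arm(commands=[[[0,0,0.7,0,0,0,30],[0,0,0,0,0,0,30],[0,0,0,0,0,0,30]]])

```text
time: 37.83
tool_pos: [0.6389, -0.0945, 0.3033]
ee_rot: [-3.141, -0.002, -0.775]
wrist_force: [-1.5, 0.7, 2.2]
width: 0.0357
finger_force: 30.0
```

```bash
python3 g.py
```

```text
force tool [-1.53  0.58 -2.24] torque [-0.09 -0.31 -0.03] axial out from home grip mm 20.82492172248717
```

Call:
step_arm(commands=[[[0,0,0,0,0,0,40],[0,0,0,0,0,0,50],[0,0,0,0,0,0,70],[0,0,0,0,0,0,70],[0,0,0,0,0,0,70],[0,0,0,0,0,0,70],[0,0,-20,0,0,0,70],[0,0,-40,0,0,0,94],[0,0,-45,0,0,0,94],[0,0,0,0,0,0,94],[0,0,0,0,0,0,94]]])

```text
time: 39.2
tool_pos: [0.6387, -0.0944, 0.408]
ee_rot: [-3.141, -0.002, -0.775]
wrist_force: [-0.7, 0.0, -0.2]
width: 0.0942
finger_force: 0.0
```

```bash
python3 - <<'E'
from h import *
np.set_printoptions(precision=4,suppress=True)
o=robot.get_obs();p=eyes.snapshot('wrist');c=cam(p,o);save(p,'w9')
for n in ('wrist','scene'):
    if n=='scene': p=eyes.snapshot(n);c=cam(p);save(p,'s9')
    for d in models.masks_of(p,'sleeve_mid'):
        ys,xs=np.nonzero(d['mask']);P=atz(c,d['xy'],.12)
        if np.hypot(P[0]-.64,P[1]+.095)<.06:
            m=[]
            for off in (-.006,-.003,0,.003,.006):
                u=np.array([np.cos(-.775),np.sin(-.775),0]);v=np.array([-u[1],u[0],0]);M=np.array([.641,-.0962,.12])+off*u
                q=np.array([proj(c,M+s*.055*u+.018*(np.cos(a)*v+np.sin(a)*np.array([0,0,1]))) for s in(-1,1) for a in np.arange(0,6.28,.1)],np.float32)
                I=np.zeros((420,560),np.uint8);cv2.fillConvexPoly(I,cv2.convexHull(q).round().astype(np.int32),1);m.append(round((d['mask']&(I>0)).sum()/(d['mask']|(I>0)).sum(),3))
            print(n,d['confidence'],d['xy'],P,m)
    print('saddle',[(t['xy'],t['confidence'],atz(c,t['xy'],.12)[:2]) for t in models.tip_of(p,'saddle')][:3])
    print('knob',[(t['xy'],t['confidence'],atz(c,t['xy'],.122)[:2]) for t in models.tip_of(p,'knob_grip')][:3])
a=cv2.resize(cv2.imread('pics/w9.png')[0:420,:],(400,300));b=cv2.resize(cv2.imread('pics/s9.png')[140:290,200:400],(400,300))
cv2.imwrite('pics/fin.png',np.hstack([a,b]))
E
```

```text
wrist 0.61 [280.9, 211.8] [ 0.6419 -0.095   0.12  ] [np.float64(0.876), np.float64(0.922), np.float64(0.928), np.float64(0.89), np.float64(0.843)]
saddle [([172.9, 51.1], 0.67, array([ 0.804 , -0.1272])), ([318.5, 345.6], 0.36, array([ 0.5088, -0.0209]))]
knob [([146.1, 169.6], 0.86, array([ 0.7561, -0.0353])), ([331.1, 375.8], 0.55, array([ 0.4725, -0.0058]))]
scene 0.73 [244.7, 187.4] [ 0.642  -0.0987  0.12  ] [np.float64(0.763), np.float64(0.802), np.float64(0.813), np.float64(0.805), np.float64(0.774)]
saddle [([392.0, 176.0], 0.71, array([0.3297, 0.0743])), ([176.8, 217.9], 0.67, array([ 0.8143, -0.1119])), ([247.2, 188.2], 0.56, array([ 0.6383, -0.0933]))]
knob [([460.2, 190.7], 0.81, array([0.2297, 0.1986])), ([218.7, 239.8], 0.67, array([ 0.7635, -0.0066])), ([321.6, 182.7], 0.48, array([ 0.4834, -0.0048]))]
```

```bash
python3 -c "
from h import *
print(robot.close_job())"
```

```text
the job is handed in; nothing more can be done
None
```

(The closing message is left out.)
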